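# Screw the winged cap onto the fluid can without cross-threading

## Robot

A 7-joint arm with a two-finger parallel gripper is mounted at the origin on the work surface. World frame = base frame: x ahead of the robot, y to its left, z up, the work surface at z = 0. Lengths are in m, angles in rad, forces in N, time in s.
With the tool pointing down it reaches from about 0.425 to 0.875 m from the base axis. Payload 4.7 kg.
Tool frame: the origin (TCP) lies at the very end of the fingers, on their centre line; the grasp point (between the pads) lies 19 mm behind it; z points along the fingers, y is the line along which they close (so a half turn about z gives the same grasp; the last joint's range is limited). The gripper opens to 87 mm and grips with 3 to 60 N. Pads are 19 mm wide; open, the fingers measure 117 mm over their backs; the gripper's body (75 mm by 190 mm) begins 51 mm behind the grasp point.
Start: joints at [1.164, 0.321, -0.07, 1.45, 0.023, 1.371, -0.057], TCP at [0.266, -0.593, 0.223] pointing down, gripper open.
Joint ranges: [-2.86, 2.86], [-0.3, 2.09], [-1.38, 1.24], [0.06, 2.45], [-1.56, 4.7], [0.09, 2.05], [-2.69, 2.69]. Speed limits (rad/s): [2.57, 2.57, 3.14, 3.14, 3.14, 3.14, 3.14].

## Interface

Orientations are given as a unit quaternion [w, x, y, z].
In Python, from station import r gives the robot as it stands.
- The arm moves only by the tool servo_tool, never from a script. Its argument "plan" is a list of rows, each a list of 4 numbers: the shift along the tool's x, y, z in mm, then the turn about the tool's z in rad. In form: [[dx, dy, dz, spin], ...]. A call has 1 to 20 rows; each row shifts and turns the commanded pose from where the row before left it, along the tool's axes as they then stand; what a row does not reach is not made up. A row lasts 1/12 s, in which the tool goes at most 41.7 mm and 7.16 degrees, less where a joint would pass 70% of its speed; a pose out of reach is approached as far as the arm can. A call with a gripper value outside its range is refused whole. "jaw" is the closure, from -1 (fully open) to 1 (shut), set as the call begins (left out, the last holds). The fingers move at their own pace and stop on an object; "force" is the grip in N (left out, the last holds). Time passes only in rows, so rows that do not move let the fingers close. It gives the time, the measured TCP pose, the force, the opening and the grip force at its end, in the units of the state.
- r.get_state(): the state, without advancing time (a new reading comes with each control period).
- r.camera(name): name is "scene" or "side" or "wrist"; returns a dict with "image" (420x560x3 uint8, red, green, blue), "camera_matrix" (3x3 intrinsics, pixels), "R" (3x3) and "t" (3): a world point X has camera coordinates R X + t. Camera axes: x right, y down, z forward; pixel columns grow to the right and rows downward; lengths in m; the calibration is good to about 2 mm. A picture is of the moment at which its call begins. There is no depth.
- r.finish_job(): hands the job in; it is judged then, once.
The state is a dict: "time": time; "q": joint angles; "dq": joint speeds; "joint_efforts": joint torques, N m; "tool_pos": TCP position; "ee_rot": TCP orientation; "wrist_force": force on the tool from outside, world axes, zero at the start; "ft_torque": the same for the moment, N m; "gripper_width": finger opening in m; "gripper_force": force on a finger pad.
Only numpy, scipy, OpenCV 4.12 (cv2) and the standard library are available. Lean on these libraries where they do the work, as an engineer would, in place of code of your own. Each camera call takes 0.05 s, during which the arm holds its last target. There are 200 camera calls.

## Task

Close the fluid can: set the large winged screw cap level on the can's neck, back it off gently (anticlockwise from above) until it drops into the thread start, then run it in clockwise until it is fully home; it need not be tightened. Do not force it against the thread, let go of it at the end, and leave the other things on the bench undisturbed.

Things in the scene. Friction and masses are not known exactly. Their poses are not given: they have to be found in the camera images.
- cap_center (a point): Centre, 28 mm above the underside, of the loose winged screw cap (56 mm tall, 70 g), open side down on the bench. Hollow ribbed skirt of 50 mm diameter, 26 mm tall; on it an upright wing (grip bar) along the cap's x axis, 44 mm long, 18 mm thick, 26 to 56 mm above the underside. Inside the skirt (bore 42 mm) two thread lugs, 7 mm wide, lie under the ends of the wing.
- cap_seat (a point): Point on the cap's axis on the inner face of its roof, 22 mm above the cap's underside and 6 mm below cap_center. Fully home, this face rests on the neck's top face, at mouth.
- cap: The same cap; origin at the centre of its underside, z up, x along the wing.
- can: Fluid can, about 190 x 130 mm, 150 mm to the shoulder, fixed to the bench in a low steel tray. Origin on the bench under the axis of its neck; x points along the can's length from the neck towards its carrying handle.
- mouth (a point): Centre of the flat top face of the can's upright neck, 176.5 mm above the bench, on the neck's axis; axes as can. The neck is 40 mm across its threads; nothing stands higher than it near by.
- neck_mid (a point): On the neck's axis, 14 mm below mouth: its coarse right-hand two-start outer thread, 19 mm a turn (3.02 mm/rad). The two thread starts are opposite; each has an entry gap 12 mm wide with a stop tooth, as high as the neck, on its anticlockwise side. Their direction varies and is not measured, but a wing turned 0.7 to 1.1 rad clockwise (from above) of the can's x axis sets the lugs on top of the thread.
- neck_foot (a point): Foot of the neck, 26.5 mm below mouth. Lugs on top of the thread: cap_seat is 8.5 to 15 mm above mouth. Turned anticlockwise the cap climbs 3.02 mm/rad for up to 2.1 rad; off the thread's end, lightly pressed, it drops about 9 mm (cap_seat 5 to 7 mm above mouth); 0.25 rad further the teeth block it. Then clockwise: home after 1.8 to 2.1 rad, tight 0.4 later. Clockwise before the drop: it jams.
- jar: Bystander: closed jar, 48 mm diameter, 55 mm tall; origin at its underside.
- bottle: Bystander: small closed bottle, 38 mm diameter, 85 mm tall; origin at its underside.
- spray: Bystander: spray can, 52 mm diameter, 170 mm tall; origin at its underside.
- tape: Bystander: roll of tape lying flat, 84 mm diameter, 24 mm tall; origin at its underside.
- carton: Bystander: cardboard box 90 x 70 x 50 mm; origin at its underside.
- wrench: Bystander: open-ended wrench lying flat, along its x axis.
- smallcap: Bystander: plain round cap, 32 mm diameter, 16 mm tall, without a wing; not the one wanted.
Things that resemble listed ones, but are neither listed nor needed, are in the scene too. Leave any orange or turquoise look-alike of the cap alone.

How it is judged:
On the way, in this order (a step that is already met when the one before it is completed fails the run):
1. the cap is set over the neck, level and centred (horizontal distance between cap_seat and mouth below 0.004 m and z of cap_seat in the frame of mouth between 0.0075 and 0.02 m and angle between cap's own z axis and vertical below 0.12 rad), for 0.1 s.
2. the cap has dropped level into the thread start (horizontal distance between cap_seat and mouth below 0.003 m and z of cap_seat in the frame of mouth below 0.0075 m and angle between cap's own z axis and vertical below 0.08 rad), for 0.1 s.
At the end, for the whole second after the job is handed in: The cap is screwed fully home on the neck: its seat within 1.5 mm of the neck's top face, within 2.5 mm of the neck's axis, level within 0.05 rad, at rest and released (horizontal distance between cap_seat and mouth below 0.0025 m and z of cap_seat in the frame of mouth below 0.0015 m and angle between cap's own z axis and vertical below 0.05 rad and linear speed of cap below 0.01 m/s); the robot touches nothing.
It fails at once if the cap is forced against the can with more than 45 N (contact force between cap and can above 45 N).
It fails at once if another thing on the bench is knocked away (moved over 40 mm) (distance of any of jar, bottle, spray, tape, carton, wrench, smallcap from where it was at the start of the episode above 0.04 m).
It also fails if it takes over 72 s, if anything falls off the work surface, if the arm or the gripper's body presses on something with over 40 N, if the wrist force passes 120 N, or if a joint passes its speed limit or range.

## Working session

There is one attempt and no reset: what is moved stays moved. The work goes in short steps, Python scripts to look and compute and a tool call to move; the robot and the scene stay as the last step left them, time stands still between calls to the robot, and variables do not carry over. Pictures are saved under pics/ and viewed, at most 11 in all, crops included, and the job is handed in when it is done.

Besides the shell and the picture viewer there is one more tool, called after "Request:" as a command line: name --pt "numbers of a row" for each row, then --argument value for the rest. servo_tool: Moves the arm, as the interface text tells. Its arguments: {"type":"object","properties":{"plan":{"type":"array","items":{"type":"array","items":{"type":"number"}}},"jaw":{"type":"number"},"force":{"type":"number"}},"required":["plan"]}

```bash
mkdir -p pics; ls; cat > h.py <<'E'
import numpy as np, cv2
from station import r
def snap(n,f):
    c=r.camera(n); cv2.imwrite(f'pics/{f}.png',c['image'][:,:,::-1]); np.savez(f'pics/{f}.npz',K=c['camera_matrix'],R=c['R'],t=c['t']); return c
def load(f):
    d=np.load(f'pics/{f}.npz'); return d['K'],d['R'],d['t']
def onz(f,u,v,z):
    K,R,t=load(f); d=R.T@np.linalg.inv(K)@np.array([u,v,1.]); o=-R.T@t; return o+d*(z-o[2])/d[2]
def proj(f,X):
    K,R,t=load(f); p=K@(R@np.array(X,float)+t); return p[:2]/p[2]
E
python3 - <<'E'
from h import *
for n in ['scene','side']: snap(n,n+'0'); K,R,t=load(n+'0'); print(n,-R.T@t,R[2],K[0,0])
a=[cv2.imread(f'pics/{n}0.png') for n in('scene','side')]
s=r.get_state();print({k:np.round(v,3) for k,v in s.items()})
E
```

```text
pics
scene [ 1.03790939 -0.59763882  1.27672075] [-0.31654226  0.43757538 -0.84162271] 445.2246126262594
side [-0.1138825  -0.79813362  0.80372586] [ 0.55199346  0.64697396 -0.52604934] 489.67505743219044
{'time': np.float64(0.1), 'q': array([ 1.164,  0.322, -0.07 ,  1.452,  0.023,  1.371, -0.057]), 'dq': array([-0.001, -0.001, -0.   , -0.004,  0.001, -0.001, -0.001]), 'joint_efforts': array([-1.0000e-03, -4.9257e+01, -4.0600e-01, -3.1340e+01, -6.4000e-02,
        3.9000e-02,  0.0000e+00]), 'tool_pos': array([ 0.265, -0.593,  0.222]), 'ee_rot': array([-0.001,  0.978,  0.209, -0.   ]), 'wrist_force': array([-0.387, -0.431, -0.372]), 'ft_torque': array([-0.026,  0.   ,  0.027]), 'gripper_force': np.float64(0.0), 'gripper_width': np.float64(0.087)}
```

View pics/scene0.png

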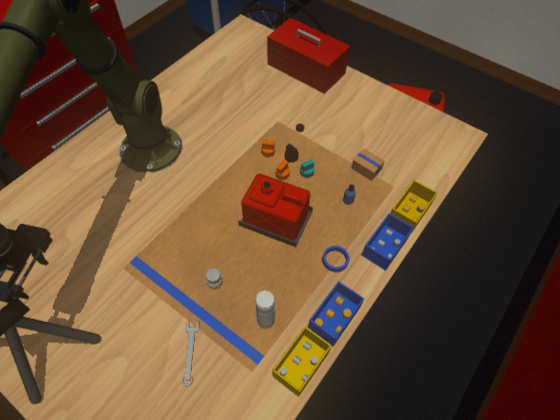

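View pics/side0.png

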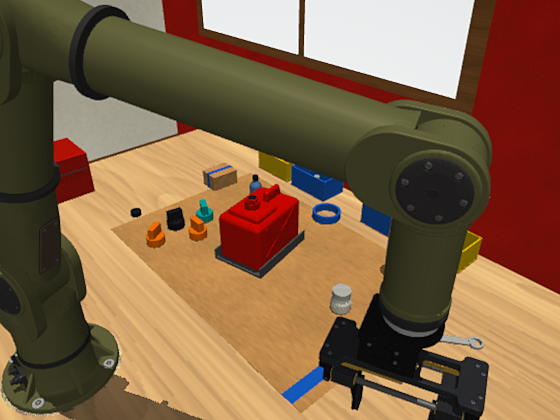

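The black winged cap is at scene (291,153), next to two orange caps (268,147) and (283,169) and a turquoise one (308,168). The can's neck is at about (267,186), with its handle to the right at (293,197).

```bash
python3 - <<'E'
from h import *
np.set_printoptions(precision=4,suppress=True)
print('cap',onz('scene0',291,153,.028),onz('side0',176,219,.028))
print('mouth',onz('scene0',267,184,.1765),onz('side0',252,198,.1765))
for n,p in dict(or1=(268,147),or2=(283,170),tq=(308,168)).items(): print(n,onz('scene0',*p,.028))
a=cv2.imread('pics/scene0.png')[120:245,225:345]; b=cv2.imread('pics/side0.png')[165:265,140:310]
cv2.imwrite('pics/c0.png',np.hstack([cv2.resize(a,(480,500),interpolation=2)]))
print(load('side0')[0])
E
```

```text
cap [0.4449 0.2796 0.028 ] [0.441  0.2786 0.028 ]
mouth [0.5304 0.0311 0.1765] [0.5264 0.0281 0.1765]
or1 [0.361  0.2508 0.028 ]
or2 [0.4689 0.1991 0.028 ]
tq [0.5339 0.2608 0.028 ]
[[489.6751   0.     271.8612]
 [  0.     489.6751 204.1204]
 [  0.       0.       1.    ]]
```

View pics/c0.png

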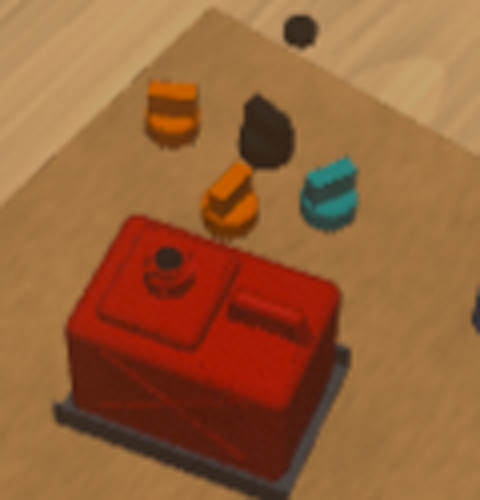

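The wing is roughly along the image diagonal, seen nearly end-on. I'll go above the can and take a wrist view.

Request:
servo_tool --pt "26.9 -26.2 -10.5 0" --pt "26.9 -26.2 -10.5 0" --pt "26.9 -26.2 -10.5 0" --pt "26.9 -26.2 -10.5 0" --pt "26.9 -26.2 -10.5 0" --pt "26.9 -26.2 -10.5 0" --pt "26.9 -26.2 -10.5 0" --pt "26.9 -26.2 -10.5 0" --pt "26.9 -26.2 -10.5 0" --pt "26.9 -26.2 -10.5 0" --pt "26.9 -26.2 -10.5 0" --pt "26.9 -26.2 -10.5 0" --pt "26.9 -26.2 -10.5 0" --pt "26.9 -26.2 -10.5 0" --pt "26.9 -26.2 -10.5 0" --pt "26.9 -26.2 -10.5 0" --pt "26.9 -26.2 -10.5 0" --pt "0 0 0 0" --pt "0 0 0 0"

```text
time: 1.68
tool_pos: [0.5013, 0.0028, 0.4012]
ee_rot: [-0.0, 0.977, 0.212, 0.0]
wrist_force: [-0.5, -0.8, -0.5]
gripper_width: 0.087
gripper_force: 0.0
```

```bash
python3 - <<'E'
from h import *
np.set_printoptions(precision=4,suppress=True)
s=r.get_state();print(s['time'],s['tool_pos'],s['ee_rot'],s['q'])
snap('wrist','w1'); K,R,t=load('w1'); print(-R.T@t,R,K[0,0])
E
```

```text
1.6833 [0.5013 0.0028 0.4012] [-0.0002  0.9773  0.2117  0.0003] [ 0.6059 -0.0007 -0.6573  1.4686 -0.0009  1.6731 -1.1956]
[0.5609 0.031  0.5633] [[ 0.4137 -0.9104  0.0011]
 [-0.8835 -0.4011  0.242 ]
 [-0.2199 -0.1011 -0.9703]] 343.14175144982664
```

View pics/w1.png

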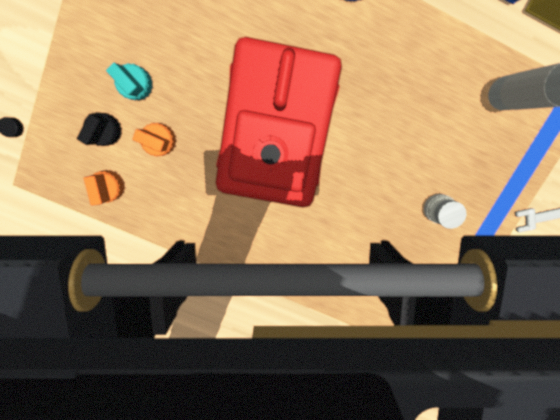

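```bash
python3 - <<'E'
from h import *
np.set_printoptions(precision=4,suppress=True)
m=onz('w1',269,153.5,.1765);print('mouth',m)
a,b=onz('w1',288,50,.175),onz('w1',280,105,.175); print('handle',a,b,np.arctan2(*(a-b)[1::-1]))
# can top edges
e=onz('w1',235,113,.15)-onz('w1',316,124,.15); print('edge',e,np.arctan2(e[1],e[0]))
print('cap',onz('w1',99,130,.028))
im=cv2.imread('pics/w1.png')
c=cv2.resize(im[95:165,60:140],(480,420),interpolation=2); d=cv2.resize(im[120:190,230:310],(480,420),interpolation=2)
g=np.hstack([c,d]); g=cv2.resize(g,(800,350)); cv2.imwrite('pics/c1.png',np.clip(g.astype(float)*1.5,0,255))
E
```

```text
mouth [0.5282 0.0319 0.1765]
handle [0.6339 0.0571 0.175 ] [0.5804 0.0421 0.175 ] 0.27402809861633237
edge [-0.0277  0.0908  0.    ] 1.8669055012022353
cap [0.4412 0.2812 0.028 ][ WARN:0@0.657] global loadsave.cpp:1063 imwrite_ Unsupported depth image for selected encoder is fallbacked to CV_8U.
```

View pics/c1.png

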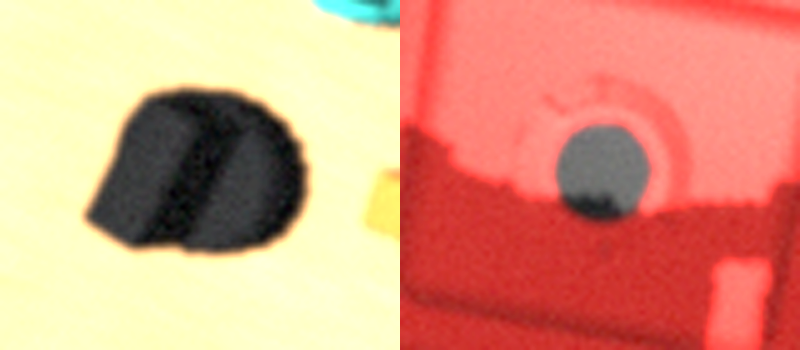

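```bash
python3 - <<'E'
from h import *
np.set_printoptions(precision=4,suppress=True)
q=[onz('w1',60+x/5,95+y/5,.056) for x,y in [(88,215),(135,247),(195,120),(150,95)]]
print(np.array(q),np.mean(q,0))
for i,j in((0,3),(1,2)): d=q[j]-q[i]; print(np.hypot(*d[:2]),np.arctan2(d[1],d[0]))
print(onz('w1',270.6,154.4,.1765))
E
```

```text
[[0.4239 0.2929 0.056 ]
 [0.4207 0.278  0.056 ]
 [0.4622 0.2727 0.056 ]
 [0.4635 0.2863 0.056 ]] [0.4426 0.2825 0.056 ]
0.04021060641669901 -0.16527165253792533
0.04185072187178483 -0.12719704887495323
[0.528  0.0299 0.1765]
```

Mouth comes out at about (0.528, 0.031), can yaw about 0.28, cap at (0.4425, 0.2815) and wing yaw about -0.146. The two views agree. Next, move above the cap.

Request:
servo_tool --pt "6.2 -27.8 25.1 0" --pt "6.2 -27.8 25.1 0" --pt "6.2 -27.8 25.1 0" --pt "6.2 -27.8 25.1 0" --pt "6.2 -27.8 25.1 0" --pt "6.2 -27.8 25.1 0" --pt "6.2 -27.8 25.1 0" --pt "6.2 -27.8 25.1 0" --pt "6.2 -27.8 25.1 0" --pt "6.2 -27.8 25.1 0" --pt "0 0 0 0.115" --pt "0 0 0 0.115" --pt "0 0 0 0.115" --pt "0 0 0 0.115" --pt "0 0 0 0.113" --pt "0 0 0 0" --pt "0 0 0 0" --jaw -0.15

```text
time: 3.15
tool_pos: [0.4444, 0.2773, 0.1494]
ee_rot: [0.001, 0.997, -0.076, -0.0]
wrist_force: [-1.0, 0.6, -0.1]
gripper_width: 0.0502
gripper_force: 0.0
```

```bash
python3 - <<'E'
from h import *
np.set_printoptions(precision=4,suppress=True)
s=r.get_state();print(s['time'],s['tool_pos'],s['ee_rot'],s['q'])
snap('wrist','w2'); print(proj('w2',[.4425,.2815,.056]))
E
```

```text
3.15 [0.4444 0.2773 0.1494] [ 0.0007  0.9971 -0.0757 -0.0002] [ 0.184   0.1858 -0.8646  1.832   0.1526  1.1935 -2.4511]
[277.8645 217.1957]
```

View pics/w2.png

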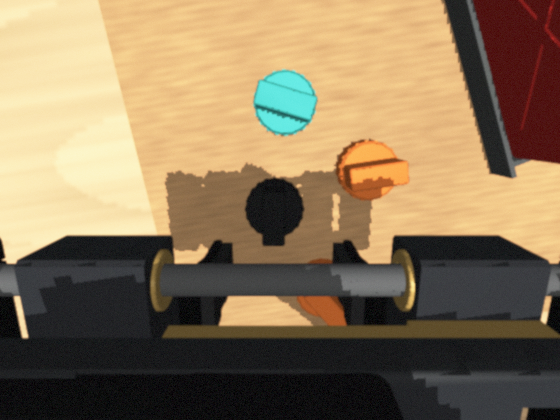

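The cap is directly ahead of the fingers. Its skirt circle is centred at about (274,207), with the wing end below at (273,240) and aligned with the tool's x axis.

```bash
python3 - <<'E'
from h import *
np.set_printoptions(precision=4,suppress=True)
im=cv2.imread('pics/w2.png'); c=im[170:250,235:315]
m=(c.max(2)<50).astype(np.uint8); m[75:]=0
n,l,s,ce=cv2.connectedComponentsWithStats(m); i=1+s[1:,4].argmax(); print(s[i])
for y in range(5,75,5): xs=np.where(l[y]==i)[0]; print(y+170, (xs.min()+235,xs.max()+235) if len(xs) else None)
print('skirt',onz('w2',273.8,207,.015), 'wing end', onz('w2',273,240,.056))
c=cv2.resize(im[170:250,235:315],(480,480),interpolation=2); cv2.imwrite('pics/c2.png',cv2.convertScaleAbs(c,alpha=3))
E
```

```text
[  11    9   57   66 2753]
175 None
180 (np.int64(265), np.int64(284))
185 (np.int64(257), np.int64(292))
190 (np.int64(252), np.int64(297))
195 (np.int64(250), np.int64(298))
200 (np.int64(247), np.int64(301))
205 (np.int64(247), np.int64(301))
210 (np.int64(246), np.int64(302))
215 (np.int64(247), np.int64(301))
220 (np.int64(249), np.int64(299))
225 (np.int64(251), np.int64(297))
230 (np.int64(256), np.int64(292))
235 (np.int64(263), np.int64(284))
240 (np.int64(263), np.int64(283))
skirt [0.4416 0.2857 0.015 ] wing end [0.4248 0.2881 0.056 ]
```

View pics/c2.png

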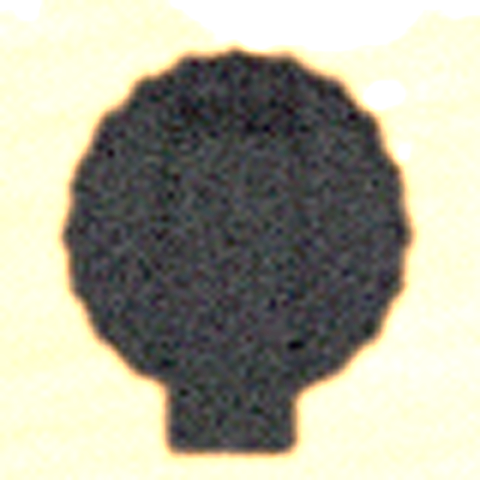

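Wing yaw is about -0.142 and the tool's is -0.152, so they're aligned. Centre is at about (0.442, 0.2845). Descend and grip.

Request:
servo_tool --pt "-3.5 -6.8 25 0" --pt "0 0 30 0" --pt "0 0 30 0" --pt "0 0 20 0" --pt "0 0 13 0" --pt "0 0 0 0" --pt "0 0 0 0"

```text
time: 3.78
tool_pos: [0.4416, 0.2862, 0.032]
ee_rot: [0.0, 0.997, -0.076, -0.0]
wrist_force: [0.2, 0.9, -0.1]
gripper_width: 0.05
gripper_force: 0.0
```

Request:
servo_tool --pt "0 0 0 0" --pt "0 0 0 0" --pt "0 0 0 0" --pt "0 0 0 0" --pt "0 0 0 0" --pt "0 0 0 0" --jaw 1 --force 30

```text
time: 4.28
tool_pos: [0.4418, 0.2862, 0.0323]
ee_rot: [0.0, 0.997, -0.076, 0.0]
wrist_force: [0.8, -0.3, 0.4]
gripper_width: 0.0182
gripper_force: 1.7
```

Request:
servo_tool --pt "0 0 0 0" --pt "0 0 -5 0" --pt "0 0 -20 0" --pt "0 0 -35 0" --pt "0 0 -40 0" --pt "0 0 -40 0" --pt "0 0 -40 0" --pt "0 0 -35 0" --pt "0 0 -20 0" --pt "0 0 0 0" --pt "0 0 0 0"

```text
time: 5.2
tool_pos: [0.4418, 0.2868, 0.268]
ee_rot: [-0.0, 0.997, -0.076, 0.001]
wrist_force: [0.2, -0.2, -1.9]
gripper_width: 0.0177
gripper_force: 30.0
```

```bash
python3 - <<'E'
from h import *
np.set_printoptions(precision=4,suppress=True)
s=r.get_state();print(s['time'],s['tool_pos'],s['ee_rot'],s['q'],s['gripper_width'],s['gripper_force'],s['wrist_force'])
c=snap('wrist','w3'); b=cv2.convertScaleAbs(cv2.imread('pics/w3.png')[150:420,130:430],alpha=2.5); cv2.imwrite('pics/c3.png',cv2.resize(b,(600,540)))
a=snap('side','s3'); snap('scene','sc3')
p=s['tool_pos'];print(proj('w3',p),proj('s3',p),proj('sc3',p))
E
```

```text
5.2 [0.4418 0.2868 0.268 ] [-0.0003  0.9971 -0.0759  0.0011] [ 0.2128  0.0963 -0.8861  1.6622  0.0764  1.4169 -2.4054] 0.017716732046099387 29.999831090681255 [ 0.1518 -0.216  -1.8847]
[283.7717 260.04  ] [164.2723 141.6339] [294.1161 102.3127]
```

View pics/c3.png

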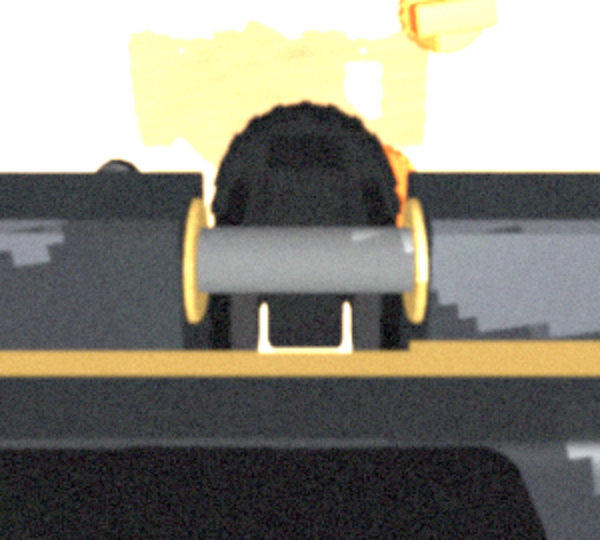

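Cap is held (width 17.7 mm), with the skirt's front silhouette at about (283,200). Check the in-hand offset along tool x.

```bash
python3 - <<'E'
from h import *
from scipy.spatial.transform import Rotation as Ro
np.set_printoptions(precision=4,suppress=True)
s=r.get_state();p=s['tool_pos'];w=s['ee_rot'];M=Ro.from_quat([*w[1:],w[0]]).as_matrix()
im=cv2.imread('pics/w3.png').max(2)
for u in(270,277,284,290): print(u,[int(x) for x in im[192:212,u]])
th=np.linspace(-1.2,1.2,49)
for dx in(-.003,0,.003):
  for z in(.006,.032):
    P=[proj('w3',p+M@[dx+.025*np.cos(a),.025*np.sin(a),z]) for a in th]; print(dx,z,min(P,key=lambda q:q[1]))
E
```

```text
270 [139, 138, 133, 133, 134, 132, 130, 133, 130, 108, 69, 28, 18, 3, 15, 15, 18, 20, 14, 25]
277 [143, 138, 139, 138, 136, 135, 134, 138, 131, 98, 51, 25, 13, 13, 24, 22, 20, 6, 18, 28]
284 [138, 141, 141, 145, 137, 141, 136, 121, 85, 49, 21, 18, 22, 20, 22, 19, 21, 25, 21, 23]
290 [135, 140, 138, 140, 140, 142, 139, 140, 131, 110, 76, 39, 17, 15, 9, 12, 16, 11, 10, 18]
-0.003 0.006 [286.1172 215.3076]
-0.003 0.032 [285.6923 204.3814]
0 0.006 [286.1319 209.6332]
0 0.032 [285.7037 199.3811]
0.003 0.006 [286.1468 203.9126]
0.003 0.032 [285.7152 194.3452]
```

Offset in hand is about -1 mm along x, which is fine. Carry it over the can and turn the wing to yaw -0.55.

Request:
servo_tool --pt "7 13.4 0 0" --pt "13.9 26.7 0 0" --pt "13.9 26.7 0 0" --pt "13.9 26.7 0 0" --pt "13.9 26.7 0 0" --pt "13.9 26.7 0 0" --pt "13.9 26.7 0 0" --pt "13.9 26.7 0 0" --pt "13.9 26.7 0 0" --pt "6.9 13.4 0 0" --pt "0 0 0 0.1" --pt "0 0 0 0.1" --pt "0 0 0 0.1" --pt "0 0 0 0.1" --pt "0 0 15 0" --pt "0 0 15 0" --pt "0 0 0 0" --pt "0 0 0 0"

```text
time: 6.85
tool_pos: [0.5276, 0.0304, 0.2356]
ee_rot: [0.0, 0.962, -0.272, -0.002]
wrist_force: [0.6, -0.9, -0.5]
gripper_width: 0.0176
gripper_force: 30.0
```

```bash
python3 - <<'E'
from h import *
np.set_printoptions(precision=4,suppress=True)
s=r.get_state();print(s['time'],s['tool_pos'],s['ee_rot'],s['q'],s['wrist_force'])
o=[]
for n in('scene','side'):
  snap(n,n+'4'); u,v=proj(n+'4',[.528,.0305,.19]).astype(int); print(n,u,v)
  i=cv2.imread(f'pics/{n}4.png')[v-35:v+35,u-35:u+35]; o.append(cv2.convertScaleAbs(cv2.resize(i,(400,400),interpolation=2),alpha=1.6))
cv2.imwrite('pics/c4.png',np.hstack(o))
E
```

```text
6.85 [0.5276 0.0304 0.2356] [ 0.0002  0.9623 -0.2721 -0.0018] [ 0.4921  0.0958 -0.6339  1.7104  0.0569  1.3576 -2.2738] [ 0.6341 -0.8629 -0.4714]
scene 266 181
side 251 192
```

View pics/c4.png

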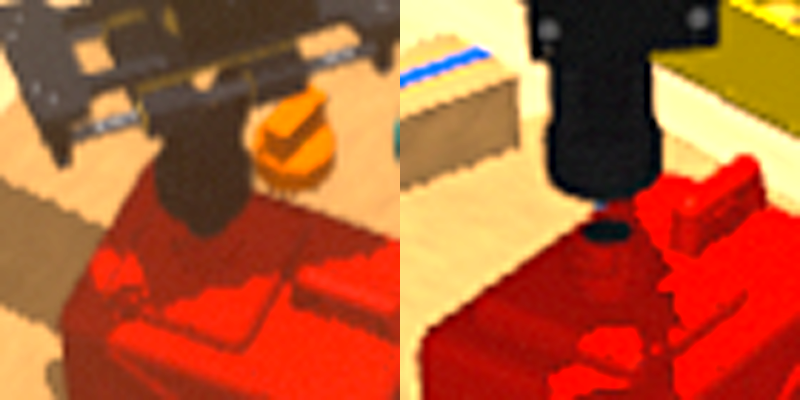

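Side view: the cap's skirt centre (column about 604) sits over the neck's mouth (about 605). The scene view hides the mouth, so I'll check there numerically against scene0.

```bash
python3 - <<'E'
from h import *
np.set_printoptions(precision=4,suppress=True)
for n,f,(u,v) in(('scene','scene0',(267,185)),('side','side0',(252,198)),('w','w1',(270,154))):
  im=cv2.imread(f'pics/{f}.png').astype(int); m=(im[...,2]-im[...,1]<45).astype(np.uint8); m2=np.zeros_like(m); m2[v-12:v+13,u-12:u+13]=m[v-12:v+13,u-12:u+13]
  k,l,s,c=cv2.connectedComponentsWithStats(m2); i=1+np.argmin(np.hypot(*(c[1:]-[u,v]).T)); print(n,c[i],s[i],onz(f,*c[i],.1765),onz(f,*c[i],.172),proj(f,[.5276,.0304,.1765]))
E
```

```text
scene [266.5926 184.0741] [264 182   6   5  27] [0.5295 0.0301 0.1765] [0.5275 0.0327 0.172 ] [266.1515 183.6978]
side [251.8182 197.    ] [248 196   8   3  22] [0.5291 0.0322 0.1765] [0.5337 0.0382 0.172 ] [251.8023 197.4855]
w [270.0607 154.0536] [261 145  19  19 280] [0.5281 0.0306 0.1765] [0.5277 0.0306 0.172 ] [269.9986 154.5445]
```

Mouth is at about (0.5287, 0.0308). Nudge about 1.7 mm and descend to just above it.

Request:
servo_tool --pt "1.5 -0.8 8 0" --pt "0 0 8 0" --pt "0 0 6 0" --pt "0 0 2 0" --pt "0 0 2 0" --pt "0 0 1 0" --pt "0 0 1 0" --pt "0 0 0 0"

```text
time: 7.62
tool_pos: [0.5305, 0.0297, 0.2091]
ee_rot: [0.0, 0.962, -0.273, 0.0]
wrist_force: [0.1, 0.2, -0.8]
gripper_width: 0.0179
gripper_force: 30.0
```

Request:
servo_tool --pt "0 0 1 0" --pt "0 0 1 0" --pt "0 0 1 0" --pt "0 0 0 0"

```text
time: 7.95
tool_pos: [0.5304, 0.0297, 0.2059]
ee_rot: [0.0, 0.962, -0.273, -0.0]
wrist_force: [-0.9, -0.2, -1.2]
gripper_width: 0.0177
gripper_force: 30.0
```

Request:
servo_tool --pt "0 0 1 0" --pt "0 0 1 0" --pt "0 0 1 0" --pt "0 0 0 0"

```text
time: 8.28
tool_pos: [0.5301, 0.03, 0.2027]
ee_rot: [-0.0, 0.962, -0.272, -0.0]
wrist_force: [-1.1, 1.4, -2.1]
gripper_width: 0.0179
gripper_force: 30.0
```

Request:
servo_tool --pt "0 0 1 0" --pt "0 0 1 0" --pt "0 0 0 0" --pt "0 0 0 0"

```text
time: 8.62
tool_pos: [0.5301, 0.0299, 0.2008]
ee_rot: [-0.0, 0.962, -0.272, -0.0]
wrist_force: [-2.0, 2.1, -1.6]
gripper_width: 0.018
gripper_force: 30.0
```

Request:
servo_tool --pt "-0.6 0 1 0" --pt "0 0 0 0" --pt "0 0 1 0" --pt "0 0 0 0"

```text
time: 8.95
tool_pos: [0.53, 0.0299, 0.199]
ee_rot: [0.0, 0.962, -0.273, 0.0]
wrist_force: [-0.5, 0.3, -1.7]
gripper_width: 0.0176
gripper_force: 30.0
```

Request:
servo_tool --pt "0 0 1 0" --pt "0 0 0 0" --pt "0 0 0 0"

```text
time: 9.2
tool_pos: [0.53, 0.0299, 0.1984]
ee_rot: [0.0, 0.962, -0.273, 0.0]
wrist_force: [-3.2, 1.2, 3.9]
gripper_width: 0.0177
gripper_force: 30.0
```

Contact with the lugs on top of the thread, seat about 11.6 mm above the mouth, as expected. Back off anticlockwise, following the climb.

Request:
servo_tool --pt "0 0 -0.3 -0.1" --pt "0 0 -0.3 -0.1" --pt "0 0 -0.3 -0.1" --pt "0 0 0 0"

```text
time: 9.53
tool_pos: [0.5302, 0.0301, 0.1993]
ee_rot: [-0.0, 0.992, -0.124, 0.0]
wrist_force: [-1.8, 1.1, 3.0]
gripper_width: 0.0179
gripper_force: 30.0
```

Request:
servo_tool --pt "0 0 -0.3 -0.1" --pt "0 0 -0.3 -0.1" --pt "0 0 -0.3 -0.1" --pt "0 0 0 0"

```text
time: 9.87
tool_pos: [0.5302, 0.0304, 0.2002]
ee_rot: [-0.0, 1.0, 0.024, 0.0]
wrist_force: [-1.8, 1.2, 2.7]
gripper_width: 0.018
gripper_force: 30.0
```

Tracking nicely; continue.

Request:
servo_tool --pt "0 0 -0.25 -0.1" --pt "0 0 -0.3 -0.1" --pt "0 0 0 0"

```text
time: 10.12
tool_pos: [0.5302, 0.0305, 0.2008]
ee_rot: [-0.0, 0.992, 0.123, 0.0]
wrist_force: [-0.4, 2.0, 4.5]
gripper_width: 0.0181
gripper_force: 30.0
```

Request:
servo_tool --pt "0 0 -0.3 -0.1" --pt "0 0 -0.3 -0.1" --pt "0 0 0 0"

```text
time: 10.37
tool_pos: [0.5303, 0.0303, 0.2013]
ee_rot: [-0.0, 0.975, 0.221, 0.0]
wrist_force: [-2.7, 2.4, 3.7]
gripper_width: 0.0178
gripper_force: 30.0
```

Request:
servo_tool --pt "0 0 -0.3 -0.1" --pt "0 0 0 0"

```text
time: 10.53
tool_pos: [0.5302, 0.0297, 0.2012]
ee_rot: [0.0, 0.963, 0.269, 0.0]
wrist_force: [-0.6, 0.6, 2.7]
gripper_width: 0.0178
gripper_force: 30.0
```

Request:
servo_tool --pt "0 0 -0.1 -0.08" --pt "0 0 0 0"

```text
time: 10.7
tool_pos: [0.5302, 0.029, 0.2013]
ee_rot: [0.001, 0.952, 0.306, 0.0]
wrist_force: [-1.1, -0.1, 1.4]
gripper_width: 0.0178
gripper_force: 30.0
```

Request:
servo_tool --pt "0 0 -0.1 -0.06" --pt "0 0 0 0"

```text
time: 10.87
tool_pos: [0.5302, 0.0293, 0.2014]
ee_rot: [0.0, 0.942, 0.335, 0.0]
wrist_force: [0.3, 0.7, 0.3]
gripper_width: 0.0181
gripper_force: 30.0
```

Vertical force is falling, so I'm probably off the end. Probe downward.

Request:
servo_tool --pt "0 0 0.6 0" --pt "0 0 0.6 0" --pt "0 0 0 0"

```text
time: 11.12
tool_pos: [0.5297, 0.0301, 0.1997]
ee_rot: [-0.0, 0.942, 0.336, -0.0]
wrist_force: [1.0, 0.8, -0.0]
gripper_width: 0.0179
gripper_force: 30.0
```

It drops freely. Follow it down.

Request:
servo_tool --pt "0 0 1 0" --pt "0 0 1 0" --pt "0 0 1 0" --pt "0 0 0 0"

```text
time: 11.45
tool_pos: [0.5297, 0.0304, 0.1969]
ee_rot: [-0.0, 0.941, 0.337, -0.0]
wrist_force: [-0.1, 1.5, -0.5]
gripper_width: 0.0179
gripper_force: 30.0
```

Request:
servo_tool --pt "0 0 1 0" --pt "0 0 1 0" --pt "0 0 0 0"

```text
time: 11.7
tool_pos: [0.5299, 0.0303, 0.1951]
ee_rot: [-0.0, 0.941, 0.337, -0.0]
wrist_force: [-0.7, 1.9, 0.2]
gripper_width: 0.0182
gripper_force: 30.0
```

Seat is now about 8 mm up, with a drop to 5–7 mm expected.

Request:
servo_tool --pt "0 0 1 0" --pt "0 0 0.6 0" --pt "0 0 0 0"

```text
time: 11.95
tool_pos: [0.5297, 0.0299, 0.1934]
ee_rot: [-0.0, 0.941, 0.337, -0.0]
wrist_force: [-0.7, 1.8, -0.3]
gripper_width: 0.0179
gripper_force: 30.0
```

Request:
servo_tool --pt "0 0 0.7 0" --pt "0 0 0 0"

```text
time: 12.12
tool_pos: [0.5297, 0.0299, 0.1929]
ee_rot: [-0.0, 0.941, 0.337, -0.0]
wrist_force: [-1.5, 2.3, 0.3]
gripper_width: 0.0178
gripper_force: 30.0
```

Request:
servo_tool --pt "0 0 0.7 0" --pt "0 0 0 0"

```text
time: 12.28
tool_pos: [0.5298, 0.03, 0.1927]
ee_rot: [0.0, 0.941, 0.337, -0.0]
wrist_force: [-3.4, 1.9, 3.2]
gripper_width: 0.0177
gripper_force: 30.0
```

Request:
servo_tool --pt "0 0 0.5 0" --pt "0 0 0 0"

```text
time: 12.45
tool_pos: [0.5299, 0.03, 0.1927]
ee_rot: [0.0, 0.941, 0.337, -0.0]
wrist_force: [-3.9, 1.3, 8.0]
gripper_width: 0.0181
gripper_force: 30.0
```

Bottomed at about 5.9 mm, so it's in the thread start. Run it in clockwise, 0.3 mm per 0.1 rad.

Request:
servo_tool --pt "0 0 0 0.1" --pt "0 0 0.2 0.1" --pt "0 0 0.3 0.1" --pt "0 0 0 0"

```text
time: 12.78
tool_pos: [0.5297, 0.0297, 0.1917]
ee_rot: [0.0, 0.982, 0.191, -0.0]
wrist_force: [-3.5, 1.9, 5.3]
gripper_width: 0.018
gripper_force: 30.0
```

Request:
servo_tool --pt "0 0 0.3 0.1" --pt "0 0 0.3 0.1" --pt "0 0 0.3 0.1" --pt "0 0 0 0"

```text
time: 13.12
tool_pos: [0.5297, 0.0296, 0.1908]
ee_rot: [0.0, 0.999, 0.042, -0.0]
wrist_force: [-2.2, 0.8, 4.6]
gripper_width: 0.0175
gripper_force: 30.0
```

It descends along the thread. Continue.

Request:
servo_tool --pt "0 0 0.3 0.1" --pt "0 0 0.3 0.1" --pt "0 0 0.3 0.1" --pt "0 0 0.3 0.1" --pt "0 0 0.3 0.1" --pt "0 0 0 0"

```text
time: 13.62
tool_pos: [0.5296, 0.0294, 0.1892]
ee_rot: [0.001, 0.978, -0.207, -0.0]
wrist_force: [-3.4, 1.3, 4.9]
gripper_width: 0.0175
gripper_force: 30.0
```

Request:
servo_tool --pt "0 0 0.3 0.1" --pt "0 0 0.3 0.1" --pt "0 0 0.3 0.1" --pt "0 0 0.3 0.1" --pt "0 0 0 0"

```text
time: 14.03
tool_pos: [0.5299, 0.0296, 0.188]
ee_rot: [0.0, 0.918, -0.396, 0.0]
wrist_force: [-2.7, 0.5, 4.4]
gripper_width: 0.0181
gripper_force: 30.0
```

```bash
python3 - <<'E'
from h import *
s=r.get_state();print(s['time'],s['tool_pos'],s['q'],s['ft_torque'],s['wrist_force'])
E
```

```text
14.0333 [0.52989888 0.02964662 0.18804311] [ 0.46200654  0.1275635  -0.60944952  1.77577751  0.07727244  1.26201033
 -2.55276681] [ 0.30414782  0.78412993 -0.1248999 ] [-2.74104597  0.53295204  4.38625318]
```

Turned 1.5 rad, seat about 1.2 mm up, but joint 7 is close to its limit. Regrasp with a half-turn flip.

Request:
servo_tool --pt "0 0 -0.4 0" --pt "0 0 0 0" --pt "0 0 0 0" --pt "0 0 0 0" --pt "0 0 0 0" --pt "0 0 -15 0" --pt "0 0 -25 0" --pt "0 0 0 -0.12" --pt "0 0 0 -0.12" --pt "0 0 0 -0.12" --pt "0 0 0 -0.12" --pt "0 0 0 -0.12" --pt "0 0 0 -0.12" --pt "0 0 0 -0.12" --pt "0 0 0 -0.12" --pt "0 0 0 -0.12" --pt "0 0 0 -0.12" --pt "0 0 0 -0.12" --pt "0 0 0 -0.12" --pt "0 0 0 -0.12" --jaw -0.15

```text
time: 15.7
tool_pos: [0.53, 0.0298, 0.228]
ee_rot: [0.0, 0.93, 0.368, 0.0]
wrist_force: [-0.5, 0.5, -0.4]
gripper_width: 0.0499
gripper_force: 0.0
```

Request:
servo_tool --pt "0 0 0 -0.12" --pt "0 0 0 -0.12" --pt "0 0 0 -0.12" --pt "0 0 0 -0.12" --pt "0 0 0 -0.12" --pt "0 0 0 -0.12" --pt "0 0 0 -0.12" --pt "0 0 0 -0.12" --pt "0 0 0 -0.12" --pt "0 0 0 -0.12" --pt "0 0 0 -0.12" --pt "0 0 0 -0.12" --pt "0 0 0 -0.12" --pt "0 0 0 -0.022" --pt "0 0 0 0" --pt "0 0 0 0"

```text
time: 17.03
tool_pos: [0.53, 0.0299, 0.228]
ee_rot: [0.0, 0.396, 0.918, -0.0]
wrist_force: [0.7, -0.4, 0.1]
gripper_width: 0.0501
gripper_force: 0.0
```

```bash
python3 - <<'E'
from h import *
np.set_printoptions(precision=4,suppress=True)
s=r.get_state();w=s['ee_rot'];print(s['time'],s['tool_pos'],w,2*np.arctan2(w[2],w[1]),s['q'],s['wrist_force'])
o=[]
for n in('wrist','side'):
  snap(n,n+'5'); u,v=proj(n+'5',[.529,.0305,.19]).astype(int); print(n,u,v)
  i=cv2.imread(f'pics/{n}5.png')[v-45:v+45,u-45:u+45]; o.append(cv2.convertScaleAbs(cv2.resize(i,(400,400),interpolation=2),alpha=2.2))
cv2.imwrite('pics/c5.png',np.hstack(o))
E
```

```text
17.0333 [0.53   0.0299 0.228 ] [ 0.      0.3961  0.9182 -0.    ] 2.3270708534399827 [ 0.6492  0.1229 -0.8089  1.7149  0.0913  1.3425  0.5797] [ 0.7466 -0.4135  0.0671]
wrist 281 236
side 252 192
```

View pics/c5.png

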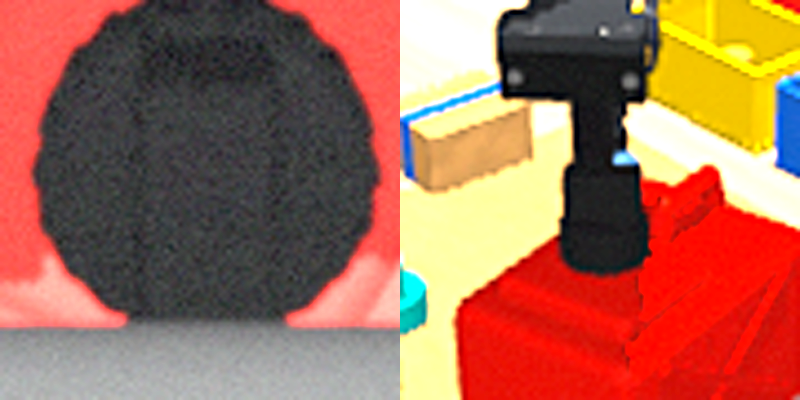

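The cap sits level on the neck (wrist view, circle centred), and the wing is vertical in the image between the open fingers. Lower, grip and finish turning.

Request:
servo_tool --pt "0 0 20 0" --pt "0 0 15 0" --pt "0 0 5 0" --pt "0 0 0 0" --pt "0 0 0 0"

```text
time: 17.55
tool_pos: [0.5301, 0.0301, 0.1884]
ee_rot: [0.0, 0.395, 0.919, 0.0]
wrist_force: [-0.2, 0.1, 0.5]
gripper_width: 0.0501
gripper_force: 0.0
```

Request:
servo_tool --pt "0 0 0 0" --pt "0 0 0 0" --pt "0 0 0 0" --pt "0 0 0 0" --pt "0 0 0 0" --pt "0 0 0 0" --pt "0 0 0 0" --jaw 1

```text
time: 18.13
tool_pos: [0.53, 0.03, 0.1883]
ee_rot: [0.0, 0.395, 0.919, -0.0]
wrist_force: [0.8, -0.1, 1.5]
gripper_width: 0.0173
gripper_force: 30.0
```

Request:
servo_tool --pt "0 0 0.3 0.1" --pt "0 0 0.3 0.1" --pt "0 0 0.3 0.1" --pt "0 0 0 0"

```text
time: 18.47
tool_pos: [0.5299, 0.03, 0.1874]
ee_rot: [0.0, 0.529, 0.849, -0.0]
wrist_force: [-0.7, -1.0, 2.4]
gripper_width: 0.0179
gripper_force: 30.0
```

```bash
python3 - <<'E'
from h import *
s=r.get_state();w=s['ee_rot'];print(s['time'],s['tool_pos'],2*np.arctan2(w[2],w[1]),s['ft_torque'],s['wrist_force'])
E
```

```text
18.4667 [0.52991762 0.0299782  0.18735487] 2.0273626731340286 [-0.09999066  0.12096537  0.00671276] [-0.69975317 -0.98185957  2.43630335]
```

Request:
servo_tool --pt "0 0 0.3 0.1" --pt "0 0 0.3 0.1" --pt "0 0 0 0"

```text
time: 18.72
tool_pos: [0.53, 0.0302, 0.1869]
ee_rot: [0.0, 0.61, 0.793, 0.0]
wrist_force: [-1.3, 0.4, 3.7]
gripper_width: 0.0178
gripper_force: 30.0
```

Request:
servo_tool --pt "0 0 0.2 0.1" --pt "0 0 0 0" --pt "0 0 0 0"

```text
time: 18.97
tool_pos: [0.53, 0.0302, 0.1869]
ee_rot: [0.0, 0.647, 0.763, 0.0]
wrist_force: [-2.6, 0.4, 6.2]
gripper_width: 0.0178
gripper_force: 30.0
```

```bash
python3 - <<'E'
from h import *
s=r.get_state();w=s['ee_rot'];print(s['time'],s['tool_pos'],2*np.arctan2(w[2],w[1]),s['ft_torque'],s['wrist_force'])
E
```

```text
18.9667 [0.52997709 0.03024201 0.18692246] 1.7355955559333787 [ 0.14655327  0.44786502 -0.05417649] [-2.58550798  0.39510362  6.20348647]
```

z has stopped at 0.1869, which puts the seat at about 0.1766 m: home. One small extra turn to confirm, then release.

Request:
servo_tool --pt "0 0 0 0.08" --pt "0 0 0 0" --pt "0 0 0 0"

```text
time: 19.22
tool_pos: [0.53, 0.0302, 0.1869]
ee_rot: [0.0, 0.677, 0.736, 0.0]
wrist_force: [-2.2, 0.6, 5.4]
gripper_width: 0.0178
gripper_force: 30.0
```

Request:
servo_tool --pt "0 0 -0.4 0" --pt "0 0 0 0" --pt "0 0 0 0" --pt "0 0 0 0" --pt "0 0 0 0" --pt "0 0 -15 0" --pt "0 0 -25 0" --pt "0 0 -30 0" --pt "0 0 -30 0" --pt "0 0 0 0" --pt "0 0 0 0" --jaw -0.15

```text
time: 20.13
tool_pos: [0.531, 0.0302, 0.2884]
ee_rot: [0.001, 0.678, 0.735, 0.001]
wrist_force: [0.7, -0.7, -1.1]
gripper_width: 0.0501
gripper_force: 0.0
```

```bash
python3 - <<'E'
from h import *
np.set_printoptions(precision=4,suppress=True)
s=r.get_state();print(s['time'],s['tool_pos'],s['wrist_force'],s['gripper_width'])
snap('side','side6'); snap('scene','scene6'); o=[]
for n in('scene6','side6'):
  u,v=proj(n,[.529,.0305,.19]).astype(int)
  i=cv2.imread(f'pics/{n}.png')[v-45:v+45,u-45:u+45]; o.append(cv2.convertScaleAbs(cv2.resize(i,(400,400),interpolation=2),alpha=2))
  print(n,proj(n,[.529,.0305,.1545]),u,v)
cv2.imwrite('pics/c6.png',np.hstack(o))
E
```

```text
20.1333 [0.531  0.0302 0.2884] [ 0.6614 -0.728  -1.1353] 0.05012575727466624
scene6 [266.6189 188.1119] 266 181
side6 [252.4936 204.7744] 252 192
```

View pics/c6.png

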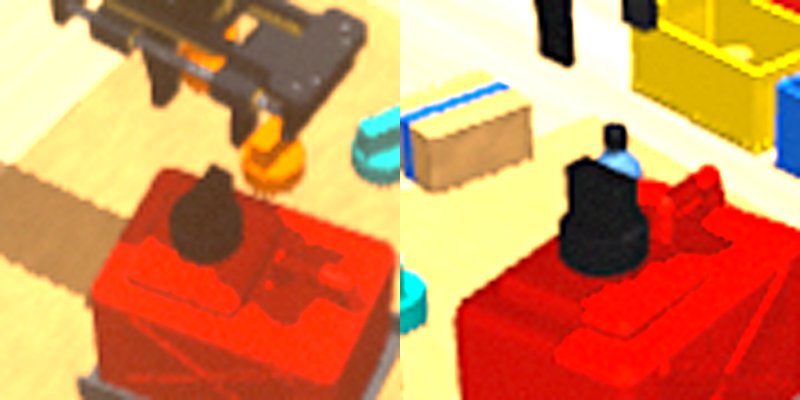

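The cap sits level and fully down on the neck, the gripper is clear, and its neighbours are unmoved.

```bash
python3 -c "
from station import r
print(r.finish_job())"
```

```text
the job is handed in; nothing more can be done
None
```

The winged cap is screwed home on the can's neck, released, and the job is handed in at about 20 s of the 72 s; the hand-in returned no verdict. By the arm's height reading, the cap's seat is about 0.1 mm above the neck's top face. In the last pictures it looks level, with the gripper clear and the neighbouring things unmoved.

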